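# Load the orbital shaker: each flask in its own clamp, the tube rack in its holder

### The job

Load the orbital shaker for the overnight run: stand each of the three capped culture flasks in the spring-finger clamp of its own size, fully down on the clamp's base, and set the microtube rack flat in the rectangular rack holder on the same platform. Carry everything upright and lower it in rather than dropping it, and leave the beaker and the amber bottle standing where they are.

Things in the scene. Friction and masses are not known exactly. Their poses are not given: they have to be found in the camera images.
- flask_small_mid (a point): the small culture flask: conical, milky plastic, base 51 mm across, 80 mm tall in all; its ribbed blue screw cap (32 mm across, the top 20 mm) is the place to grip, from above; the neck below is narrower. Loose, upright on the bench at the start, round (yaw means nothing). The point lies on its axis half-way up, 40 mm above its underside; z up
- flask_medium_mid (a point): the medium culture flask: conical, milky plastic, base 67 mm across, 108 mm tall in all; its ribbed blue screw cap (40 mm across, the top 24 mm) is the place to grip, from above; the neck below is narrower. Loose, upright on the bench at the start, round (yaw means nothing). The point lies on its axis half-way up, 54 mm above its underside; z up
- flask_large_mid (a point): the large culture flask: conical, milky plastic, base 85 mm across, 138 mm tall in all; its ribbed blue screw cap (46 mm across, the top 26 mm) is the place to grip, from above; the neck below is narrower. Loose, upright on the bench at the start, round (yaw means nothing). The point lies on its axis half-way up, 69 mm above its underside; z up
- clamp_small_seat (a point): the small flask clamp, fixed on the shaker: steel disc with five upright steel fingers (firm), 59 mm clear between them, flaring to 78 mm across at their tips 28 mm above the disc. The point is the centre of the disc's upper face, where the flask stands, 2.5 mm above the platform; z up. The shaker's platform is an aluminium plate 280 mm square, its top 90 mm above the bench
- clamp_medium_seat (a point): the medium flask clamp, fixed on the shaker: steel disc with five upright steel fingers (firm), 75 mm clear between them, flaring to 94 mm across at their tips 32 mm above the disc. The point is the centre of the disc's upper face, where the flask stands, 2.5 mm above the platform; z up. The four holders stand in a square on the platform, 132 mm apart along its sides, around its middle, each in a different corner every time
- clamp_large_seat (a point): the large flask clamp, fixed on the shaker: steel disc with five upright steel fingers (firm), 93 mm clear between them, flaring to 112 mm across at their tips 36 mm above the disc. The point is the centre of the disc's upper face, where the flask stands, 2.5 mm above the platform; z up. Seen from the platform's middle, the shaker reaches 140 mm, and 190 mm towards the robot (a control panel 55 mm high)
- tube_rack_mid (a point): the microtube rack: white plastic block 55 mm (its x) by 105 mm (its y), 55 mm tall, 18 capped microtubes standing 5 mm out of its top; loose, on the bench at the start; grip it across the 55 mm, near its top, so that the fingers stay above the holder's lips. The point is its centre, 27.5 mm above its underside; z up
- rack_holder_seat (a point): the rack holder: rectangular aluminium tray fixed on the shaker, clear inside 63 mm (its x) by 113 mm (its y), its low lips flaring outwards and ending 14 mm above its floor; the rack's long side goes along its long side, either way round. The point is the centre of its floor, where the rack stands, 2.5 mm above the platform; z up
- beaker_mid (a point): a bystander: small glass beaker, 50 mm across, 70 mm tall, standing empty on the bench to the left. The point is on its axis half-way up
- bottle_mid (a point): a bystander: small amber reagent bottle with a black cap, 46 mm across, 90 mm tall, standing on the bench to the right. The point is on its axis half-way up

How it is judged:
At the end, for the whole second after the job is handed in: each flask in its own size of clamp, rack in its holder: centred within 8 mm, fully down within 4 mm, upright within 0.08 rad, rack's long side along the holder's within 0.15 rad; all released, at rest; beaker and bottle within 30 mm of their start (horizontal distance between flask_small_mid and clamp_small_seat below 0.008 m and z of flask_small_mid in the frame of clamp_small_seat between 0.036 and 0.044 m and angle between each of flask_small_mid, flask_medium_mid, flask_large_mid, tube_rack_mid's own z axis and vertical below 0.08 rad and linear speed of each of flask_small, flask_medium, flask_large, tube_rack below 0.02 m/s and angular speed of each of flask_small, flask_medium, flask_large, tube_rack below 0.15 rad/s and horizontal distance between flask_medium_mid and clamp_medium_seat below 0.008 m and z of flask_medium_mid in the frame of clamp_medium_seat between 0.05 and 0.058 m and horizontal distance between flask_large_mid and clamp_large_seat below 0.008 m and z of flask_large_mid in the frame of clamp_large_seat between 0.065 and 0.073 m and horizontal distance between tube_rack_mid and rack_holder_seat below 0.008 m and z of tube_rack_mid in the frame of rack_holder_seat between 0.0235 and 0.0315 m and angle between the y axis of tube_rack_mid and the y axis of rack_holder_seat, either way round below 0.15 rad and distance of each of beaker_mid, bottle_mid from where it was at the start of the episode below 0.03 m); the robot touches nothing.
It fails at once if a flask or the rack is tipped by more than 0.6 rad (angle between any of flask_small_mid, flask_medium_mid, flask_large_mid, tube_rack_mid's own z axis and vertical above 0.6 rad).
It fails at once if a flask or the rack is dropped: it falls freely, out of the fingers, at more than 0.7 m/s (about 25 mm) ((linear speed of flask_small above 0.7 m/s and contact force between the fingers and flask_small below 0.01 N) or (linear speed of flask_medium above 0.7 m/s and contact force between the fingers and flask_medium below 0.01 N) or (linear speed of flask_large above 0.7 m/s and contact force between the fingers and flask_large below 0.01 N) or (linear speed of tube_rack above 0.7 m/s and contact force between the fingers and tube_rack below 0.01 N)).
It fails at once if the beaker or the amber bottle is knocked over or pushed more than 30 mm (angle between any of beaker_mid, bottle_mid's own z axis and vertical above 0.5 rad or distance of any of beaker_mid, bottle_mid from where it was at the start of the episode above 0.03 m).
It also fails if it takes over 109 s, if anything falls off the work surface, if the arm or the gripper's body presses on something with over 40 N, if the wrist force passes 120 N, or if a joint passes its speed limit or range.

### The arm

A 6-joint arm with a two-finger parallel gripper is mounted at the origin on the work surface. World frame = base frame: x ahead of the robot, y to its left, z up, the work surface at z = 0. Lengths are in m, angles in rad, forces in N, time in s.
With the tool pointing down it reaches from about 0.3 to 0.775 m from the base axis. Payload 14.6 kg.
Tool frame: the origin (TCP) lies on the centre line of the jaws, within the pads' length; the fingertips stand 22 mm ahead of it and the grasp point (between the pads) lies 3 mm ahead of it; z points along the fingers, y is the direction in which the jaws open and shut (so a half turn about z gives the same grasp; the last joint's range is limited). The gripper opens to 85 mm and grips with 20 to 120 N. Pads are 22 mm wide; open, the fingers measure 114 mm over their backs; the gripper's body (76 mm by 85 mm) begins 54 mm behind the grasp point. The pads swing forward as they close: fully open they stand 13 mm farther back than shut.
Start: joints at [-1.203, 0.3, 1.521, -0, 1.321, -0.067], TCP at [0.232, -0.499, 0.253] pointing down, gripper open.
Joint ranges: [-3.03, 3.03], [-0.79, 2.21], [0.23, 2.52], [-1.04, 4.18], [0, 3.07], [-2.55, 2.55]. Speed limits (rad/s): [2.22, 2.22, 2.57, 3.14, 3.14, 3.14].

### API

Orientations are given as a rotation vector (axis times angle).
In Python, from plant import ctrl, cams gives the robot as it stands.
- The arm moves only by the tool send_rows, never from a script. Its arguments are lists of equal length, an entry for each row: "rot": the turn, a rotation vector about the tool's x, y, z in rad, a list of three; "dp": the shift along the tool's x, y, z in mm, a list of three; "claw": the closure, from -1 (fully open) to 1 (shut). A call has 1 to 12 rows; each row is the pose to reach, as a shift and turn from the pose commanded when the call began, along the tool's axes at that moment; what a row does not reach only later rows make up. A row lasts 1/12 s, in which the tool goes at most 41.7 mm and 7.16 degrees, less where a joint would pass 70% of its speed; a pose out of reach is approached as far as the arm can. A call with a gripper value outside its range is refused whole. The fingers move at their own pace and stop on an object; "newtons" is the grip in N (left out, the last holds). Time passes only in rows, so rows that repeat a pose let the fingers close. It gives the time, the measured TCP pose, the force and the opening at its end, in the units of the state.
- ctrl.read_state(): the state, without advancing time (a new reading comes with each control period).
- cams.camera(name): name is "scene" or "side" or "wrist"; returns a dict with "pixels" (384x512x3 uint8, red, green, blue), "range_z" (384x512 float32, m along the optical axis (not along the pixel's ray), 0 where there is no reading), "vertical_fov" (degrees; the focal length in pixels is half the picture's height over the tangent of half this angle, whatever the lens; pixels are square), "cx", "cy" (the principal point, pixels), "distortion" ([k1, k2, p1, p2, k3] as OpenCV has them; the pictures are not rectified), "rvec" (rotation vector, rad) and "tvec" (3), from world to camera coordinates, as OpenCV has them; the wrist camera has in their place "T_tool_cam" (4x4, takes a point from camera to tool coordinates, whose origin is the TCP and whose axes are the flange's). Camera axes: x right, y down, z forward; pixel columns grow to the right and rows downward; lengths in m; the calibration is good to about 2 mm. A picture is of the moment at which its call begins: read the wrist's pose just before it.
- ctrl.hand_in(): hands the job in, once; it reports no verdict.
The state is a dict: "clock": time; "qpos": joint angles; "joint_vel": joint speeds; "tau": joint torques, N m; "ee_pos": TCP position; "tcp_rot": TCP orientation; "wrist_force": force on the tool from outside, world axes, zero at the start; "wrist_torque": the same for the moment, N m; "width": finger opening in m.
Only numpy, scipy, OpenCV 4.12 (cv2) and the standard library are available. Lean on these libraries where they do the work, as an engineer would, in place of code of your own. Each camera call takes 0.05 s, during which the arm holds its last target. There are 200 camera calls.

## Working session

There is one attempt and no reset: what is moved stays moved. The work goes in short steps, Python scripts to look and compute and a tool call to move; the robot and the scene stay as the last step left them, time stands still between calls to the robot, and variables do not carry over. Pictures are saved under pics/ and viewed, about 12 in all and at most 16, crops included, and the job is handed in when it is done.

Besides the shell and the picture viewer there is one more tool, called after "Request:" in YAML: its name, and indented under it one key for each argument. send_rows: Moves the arm, as the interface text tells. Its arguments: {"type":"object","properties":{"rot":{"type":"array"},"dp":{"type":"array"},"claw":{"type":"array"},"newtons":{"type":"number"}},"required":["rot","dp","claw"]}

```bash
mkdir -p pics; ls
cat > h.py <<'E'
import numpy as np, cv2
from plant import ctrl, cams
from scipy.spatial.transform import Rotation as R
def cloud(c, T=None):
    h,w=c["range_z"].shape; f=h/2/np.tan(np.radians(c["vertical_fov"])/2)
    K=np.array([[f,0,c["cx"]],[0,f,c["cy"]],[0,0,1]])
    uv=np.stack(np.meshgrid(np.arange(w),np.arange(h)),-1).reshape(-1,1,2).astype(float)
    n=cv2.undistortPoints(uv,K,np.array(c["distortion"],float)).reshape(h,w,2)
    z=c["range_z"]; P=np.dstack([n*z[...,None],z])
    if T is None:
        Rm=cv2.Rodrigues(np.array(c["rvec"],float))[0]; P=(P-np.array(c["tvec"]).ravel())@Rm
    else: P=P@T[:3,:3].T+T[:3,3]
    P[z==0]=np.nan
    return P
def wristT(s,c):
    T=np.eye(4);T[:3,:3]=R.from_rotvec(s["tcp_rot"]).as_matrix();T[:3,3]=s["ee_pos"]
    return T@np.array(c["T_tool_cam"])
E
python3 - <<'E'
from h import *
s=ctrl.read_state(); print(s)
print(R.from_rotvec(s["tcp_rot"]).as_matrix().round(3))
for n in["scene","side","wrist"]:
    c=cams.camera(n); cv2.imwrite(f"pics/{n}0.png",c["pixels"][...,::-1])
    P=cloud(c) if n!="wrist" else cloud(c,wristT(s,c)); np.savez(f"{n}0.npz",P=P,I=c["pixels"])
    if n!="wrist": print(n,(-cv2.Rodrigues(np.array(c["rvec"],float))[0].T@np.array(c["tvec"]).ravel()).round(3),c["vertical_fov"])
    else: print(c["T_tool_cam"])
E
python3 -c "
import cv2,numpy as np
a=[cv2.imread(f'pics/{n}0.png') for n in('scene','side')]
"
```

```text
pics
{'clock': 0.0, 'qpos': array([-1.20263934e+00,  3.00489778e-01,  1.52159379e+00,  6.93910972e-06,
        1.32068328e+00, -6.66066085e-02]), 'joint_vel': array([-1.68970451e-03,  6.39201454e-05,  2.24331933e-03, -5.50499324e-04,
        2.16877719e-03, -4.29756677e-04]), 'tau': array([-1.53183264e-03, -5.43504775e+01, -3.61792588e+01, -1.10070541e-04,
        4.04045713e-03,  6.94210257e-05]), 'ee_pos': array([ 0.23157812, -0.49864079,  0.25270567]), 'tcp_rot': array([-3.06652280e+00, -6.77305940e-01,  2.66500679e-04]), 'wrist_force': array([-0.45197831, -0.15216961, -0.55879188]), 'wrist_torque': array([ 0.03830344, -0.04694172,  0.0194143 ]), 'width': 0.08556977285344146}
[[ 0.907  0.421 -0.   ]
 [ 0.421 -0.907  0.001]
 [ 0.    -0.001 -1.   ]]
scene [1.294 0.911 1.169] 47.20150776572111
side [-0.438 -1.143  0.916] 43.51729127893854
[[ 9.88808799e-04 -9.48791559e-01 -3.15901250e-01  8.06704232e-02]
 [ 9.99999325e-01  7.45672527e-04  8.90532508e-04 -7.17347436e-05]
 [-6.09370844e-04 -3.15901917e-01  9.48791656e-01 -1.20157773e-01]
 [ 0.00000000e+00  0.00000000e+00  0.00000000e+00  1.00000000e+00]]
```

View pics/scene0.png

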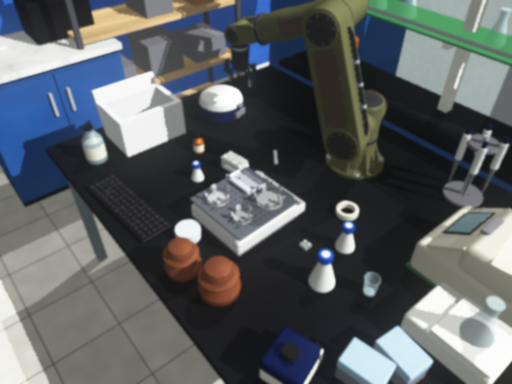

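View pics/side0.png

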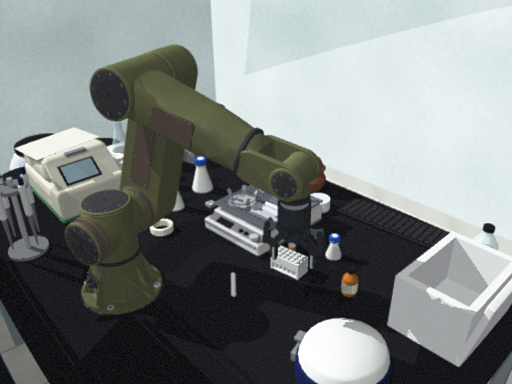

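The scene view shows the small flask at (197,172), medium at (345,238), large at (322,270), beaker at (371,285), amber bottle at (199,146), rack at (235,162) and shaker at (247,207). The side view shows the rack at (290,262), small flask at (334,246) and bottle at (349,285). Next I'll turn these into positions.

Run:
```python
from h import *
for n in("scene","side"):
    d=np.load(f"{n}0.npz");P=d["P"];I=d["I"].astype(int)
    g=(P[...,0]>.15)&(P[...,0]<.95)&(abs(P[...,1])<.6)&(P[...,2]>.03)&(P[...,2]<.25)
    m=g&(I[...,2]>I[...,0]*1.6)&(I[...,2]>90)
    k,l,st,ce=cv2.connectedComponentsWithStats(m.astype(np.uint8))
    for i in range(1,k):
        if st[i,4]>15:
            q=P[l==i]; print(n,"blue",ce[i].round(),st[i,4],np.median(q,0).round(3),q.min(0).round(3),q.max(0).round(3))
    # platform
    m=g&(P[...,2]>.084)&(P[...,2]<.0975)
    q=P[m]; print("plat",q.min(0),q.max(0),len(q))
# top-down map
W=800;S=1000
img=np.zeros((W,W,3),np.uint8);Z=np.full((W,W),-1.)
for n in("scene","side"):
    d=np.load(f"{n}0.npz");P=d["P"].reshape(-1,3);I=d["I"].reshape(-1,3)
    ok=(P[:,0]>.15)&(P[:,0]<.95)&(abs(P[:,1])<.4)&(P[:,2]>-.02)&(P[:,2]<.2)
    for p,c in zip(P[ok],I[ok]):
        r=int((.95-p[0])*S);cc=int((.4-p[1])*S)
        if p[2]>Z[r,cc]: Z[r,cc]=p[2];cv2.circle(img,(cc,r),1,c[::-1].tolist(),-1)
img=img[:800]
cv2.imwrite("pics/top.png",cv2.resize(img,(600,600),interpolation=cv2.INTER_AREA))
```

```text
scene blue [197. 165.] 41 [ 0.595 -0.32   0.073] [ 0.576 -0.346  0.058] [ 0.607 -0.306  0.085]
scene blue [348. 228.] 93 [0.41  0.319 0.105] [0.38  0.291 0.085] [0.424 0.333 0.113]
scene blue [326. 257.] 152 [0.583 0.375 0.136] [0.548 0.344 0.113] [0.596 0.389 0.143]
scene blue [310. 362.] 256 [0.83  0.572 0.097] [0.79  0.54  0.087] [0.893 0.596 0.105]
plat [ 0.15161609 -0.5999393   0.08400086] [0.94979155 0.59998062 0.09749401] 4681
side blue [200. 161.] 79 [0.563 0.352 0.127] [0.546 0.335 0.03 ] [0.719 0.595 0.141]
side blue [334. 238.] 75 [ 0.584 -0.34   0.075] [ 0.574 -0.352  0.059] [ 0.608 -0.317  0.083]
plat [ 0.15121307 -0.59797319  0.08404442] [0.94393546 0.51005121 0.09749199] 1634
```

View pics/top.png

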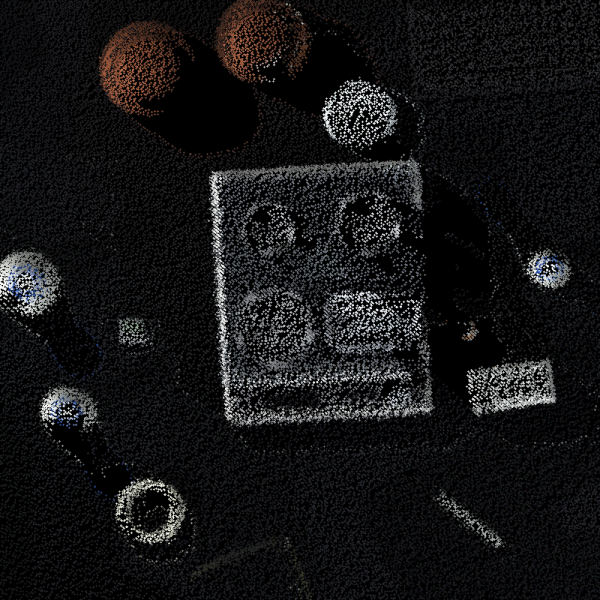

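View pics/wrist0.png

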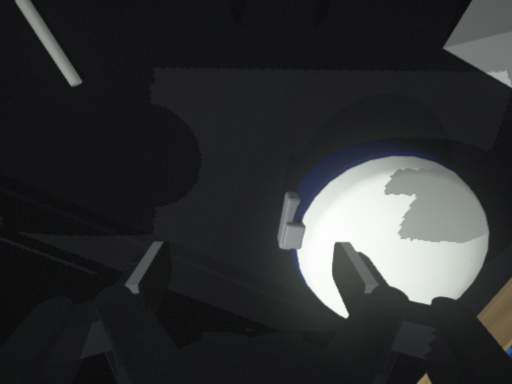

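The top-down map (1 px = 1.333 mm) shows the small clamp near (272,230), medium near (370,222), large near (275,325), rack holder near (372,320) and rack at (511,387). I'll put the tool yaw at tool x = world +y, tool y = world +x, and look at the platform from above with the wrist camera.

Request:
send_rows:
  rot:
    - [0,0,-0.1]
    - [0,0,-0.2]
    - [0,0,-0.3]
    - [0,0,-0.4]
    - [0,0,-0.5]
    - [0,0,-0.6]
    - [0,0,-0.7]
    - [0,0,-0.8]
    - [0,0,-0.9]
    - [0,0,-1.0]
    - [0,0,-1.1]
    - [0,0,-1.138]
  dp:
    - [30,-17,-10]
    - [65,-37,-20]
    - [100,-56,-30]
    - [135,-76,-40]
    - [170,-96,-50]
    - [205,-116,-60]
    - [240,-135,-67]
    - [275,-155,-67]
    - [310,-175,-67]
    - [345,-195,-67]
    - [380,-214,-67]
    - [400,-226,-67]
  claw: [-1,-1,-1,-1,-1,-1,-1,-1,-1,-1,-1,-1]

```text
clock: 1.15
ee_pos: [0.5007, -0.1223, 0.3201]
tcp_rot: [-2.21, -2.232, -0.0]
wrist_force: [0.4, -0.4, -0.7]
width: 0.0852
```

```bash
cat > view.py <<'E'
import sys
from h import *
s=ctrl.read_state(); print(s["clock"],s["ee_pos"].round(4)); print(R.from_rotvec(s["tcp_rot"]).as_matrix().round(3))
c=cams.camera("wrist"); n=sys.argv[1]
cv2.imwrite(f"pics/{n}.png",c["pixels"][...,::-1]); P=cloud(c,wristT(s,c)); np.savez(f"{n}.npz",P=P,I=c["pixels"])
print(c["vertical_fov"],P[192,256],P[20,256],P[192,20],P[192,490])
E
python3 view.py w1
```

```text
1.15 [ 0.5007 -0.1223  0.3201]
[[-0.01   1.    -0.   ]
 [ 1.     0.01   0.001]
 [ 0.001 -0.    -1.   ]]
68.56199579972865 [ 0.50676782 -0.15926085  0.10279631] [0.50379694 0.03534523 0.09164922] [ 0.11581886 -0.20010074 -0.00177658] [ 0.88022489 -0.18455279  0.01882066]
```

Request:
send_rows:
  rot:
    - [0,0,0.01]
    - [0,0,0.01]
    - [0,0,0.01]
    - [0,0,0.01]
    - [0,0,0.01]
    - [0,0,0.01]
  dp:
    - [32,25,0]
    - [64,50,0]
    - [96,70,0]
    - [115,85,0]
    - [121,90,0]
    - [121,90,0]
  claw: [-1,-1,-1,-1,-1,-1]

```text
clock: 1.7
ee_pos: [0.5895, -0.003, 0.3194]
tcp_rot: [-2.227, -2.214, 0.001]
wrist_force: [-0.3, 0.2, 0.0]
width: 0.0851
```

```bash
python3 view.py w2
python3 - <<'E'
from h import *
d=np.load("w2.npz");P=d["P"]
m=(P[...,2]>.086)&(P[...,2]<.0915)&(abs(P[...,0]-.59)<.2)&(abs(P[...,1]+.03)<.2)
q=P[m][:,:2].astype(np.float32); print(len(q),P[m][:,2].mean(),cv2.minAreaRect(q))
E
```

```text
1.7 [ 0.5895 -0.003   0.3194]
[[ 0.006  1.    -0.001]
 [ 1.    -0.006  0.   ]
 [ 0.    -0.001 -1.   ]]
68.56199579972865 [ 0.59488477 -0.04437208  0.09022555] [5.96154335e-01 1.74372402e-01 1.17412021e-04] [ 0.20351321 -0.07465195 -0.00136598] [ 0.98473697 -0.07821912 -0.00131813]
29565 0.08963075216286365 ((0.5858632326126099, -0.028157740831375122), (0.27998611330986023, 0.2802846431732178), 3.4395182132720947)
```

View pics/w2.png

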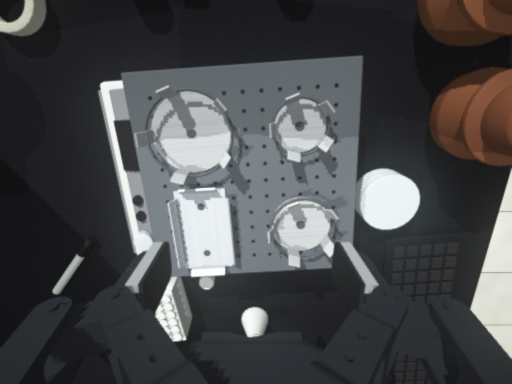

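The wrist view shows the large clamp at (192,132), small at (301,128), medium at (303,225), rack holder at (204,230), the rack at (175,310) and the small flask at (255,322). I'll cross-check the clamp centres, then look at the rack and small flask.

Request:
send_rows:
  rot:
    - [0,0,0]
    - [0,0,0]
    - [0,0,0]
    - [0,0,0]
    - [0,0,0]
    - [0,0,0]
    - [0,0,0]
    - [0,0,0]
    - [0,0,0]
  dp:
    - [-35,-10,0]
    - [-70,-20,0]
    - [-105,-30,0]
    - [-140,-40,0]
    - [-175,-50,0]
    - [-210,-60,0]
    - [-240,-65,0]
    - [-250,-70,0]
    - [-250,-70,0]
  claw: [-1,-1,-1,-1,-1,-1,-1,-1,-1]

```text
clock: 2.5
ee_pos: [0.5149, -0.2567, 0.3203]
tcp_rot: [2.235, 2.207, -0.001]
wrist_force: [0.7, 0.1, 0.1]
width: 0.0857
```

```bash
python3 view.py w3
python3 - <<'E'
from h import *
d=np.load("w2.npz");P=d["P"]
for n,x,y,r in(("L",.516,.0337,.056),("S",.6478,.0417,.04),("M",.6558,-.0901,.047)):
    D=np.hypot(P[...,0]-x,P[...,1]-y)
    m=(P[...,2]>.0912)&(P[...,2]<.094)&(D<r); 
    t=(P[...,2]>.11)&(P[...,2]<.135)&(D<r+.01)
    print(n,P[192 if 0 else 0,0].shape,cv2.minEnclosingCircle(P[m][:,:2].astype(np.float32)),"tips",cv2.minEnclosingCircle(P[t][:,:2].astype(np.float32)),P[t][:,2].max())
m=(P[...,2]>.0912)&(P[...,2]<.12)&(abs(P[...,0]-.524)<.06)&(abs(P[...,1]+.098)<.08)
print("H",cv2.minAreaRect(P[m][:,:2].astype(np.float32)))
d=np.load("w3.npz");P=d["P"]
b=(P[...,0]>.35)&(P[...,0]<.52)&(P[...,1]<-.19)&(P[...,1]>-.4)
m=b&(P[...,2]>.053)&(P[...,2]<.066); print("rack",m.sum(),cv2.minAreaRect(P[m][:,:2].astype(np.float32)))
m=b&(P[...,2]>.0515)&(P[...,2]<.0565); print("rackface",m.sum(),np.median(P[m],0),cv2.minAreaRect(P[m][:,:2].astype(np.float32)))
b=(abs(P[...,0]-.59)<.05)&(abs(P[...,1]+.327)<.05)
m=b&(P[...,2]>.076)&(P[...,2]<.084); print("cap",m.sum(),cv2.minEnclosingCircle(P[m][:,:2].astype(np.float32)),P[m].mean(0))
E
```

```text
2.5 [ 0.5149 -0.2567  0.3203]
[[ 0.013  1.    -0.   ]
 [ 1.    -0.013 -0.   ]
 [-0.    -0.    -1.   ]]
68.56199579972865 [ 0.52151405 -0.33036245 -0.00057805] [ 0.52153887 -0.09928833  0.09128605] [ 0.12845845 -0.32606385 -0.00122474] [ 0.89177224 -0.3273334   0.02031697]
L (3,) ((0.5177741050720215, 0.03591105714440346), 0.054601725190877914) tips ((0.515850305557251, 0.033757127821445465), 0.055724699050188065) 0.12925905419960676
S (3,) ((0.6482337713241577, 0.0417003370821476), 0.038315653800964355) tips ((0.6476671695709229, 0.04172488674521446), 0.038955897092819214) 0.12174323485455402
M (3,) ((0.6525346040725708, -0.09283924847841263), 0.043692465871572495) tips ((0.6556318402290344, -0.0896369144320488), 0.04646225646138191) 0.12563231104428163
H ((0.524941086769104, -0.09237883239984512), (0.11591663211584091, 0.1417313814163208), 4.183485507965088)
rack 2686 ((0.43754205107688904, -0.282522588968277), (0.05506504699587822, 0.10504449903964996), 8.945199966430664)
rackface 1414 [ 0.43978595 -0.27763558  0.05448752] ((0.4374594986438751, -0.28252753615379333), (0.055176082998514175, 0.10498266667127609), 8.778717994689941)
cap 400 ((0.5937055945396423, -0.3322901427745819), 0.016890885308384895) [ 0.59323071 -0.33106629  0.07948579]
```

View pics/w3.png

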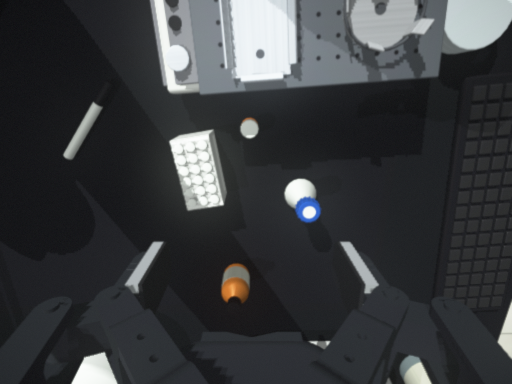

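Tip-circle fits agree with the platform frame to within 0.5 mm. The seats are L (0.516,0.034), S (0.648,0.042), M (0.656,-0.090) and rack holder (0.524,-0.098), with yaw 3.44°. In this view the rack is at (198,168) px, measured as (0.4375,-0.2825) with yaw 8.9°, and the small cap is at (308,209) px. I'll do the rack first.

Request:
send_rows:
  rot:
    - [0,0,-0.08]
    - [0,0,-0.168]
    - [0,0,-0.168]
    - [0,0,-0.168]
    - [0,0,-0.168]
    - [0,0,-0.168]
    - [0,0,-0.168]
    - [0,0,-0.168]
    - [0,0,-0.168]
  dp:
    - [-9,-25,20]
    - [-18,-50,45]
    - [-26,-73,75]
    - [-27,-77,105]
    - [-27,-77,135]
    - [-27,-77,165]
    - [-27,-77,185]
    - [-27,-77,190]
    - [-27,-77,190]
  claw: [-1,-1,-1,-1,-1,-1,-1,-1,-1]

```text
clock: 3.3
ee_pos: [0.4395, -0.2791, 0.1296]
tcp_rot: [-2.035, -2.391, 0.0]
wrist_force: [0.4, 0.4, 0.3]
width: 0.0852
```

```bash
python3 view.py w4
python3 - <<'E'
from h import *
d=np.load("w4.npz");P=d["P"]
b=(P[...,0]>.37)&(P[...,0]<.51)&(P[...,1]<-.2)&(P[...,1]>-.36)
m=b&(P[...,2]>.0515)&(P[...,2]<.066);print(m.sum(),cv2.minAreaRect(P[m][:,:2].astype(np.float32)))
E
```

```text
3.3 [ 0.4395 -0.2791  0.1296]
[[-0.16   0.987 -0.002]
 [ 0.987  0.16   0.001]
 [ 0.002 -0.001 -1.   ]]
68.56199579972865 [ 0.44048245 -0.26617708  0.05394237] [ 0.42184932 -0.15526025  0.04989368] [ 0.22423842 -0.3208628  -0.00069094] [ 6.61158463e-01 -2.48981984e-01  3.65688257e-04]
9442 ((0.4371022880077362, -0.2827482521533966), (0.05517081171274185, 0.10559799522161484), 8.969339370727539)
```

Request:
send_rows:
  rot:
    - [0,0,0]
    - [0,0,0]
    - [0,0,0]
    - [0,0,0]
    - [0,0,0]
    - [0,0,0]
  dp:
    - [-3,-3,20]
    - [-3,-3,45]
    - [-3,-3,65]
    - [-3,-3,80]
    - [-3,-3,85]
    - [-3,-3,85]
  claw: [-1,-1,-1,-1,-1,-1]

```text
clock: 3.85
ee_pos: [0.4376, -0.2834, 0.0458]
tcp_rot: [2.036, 2.392, 0.0]
wrist_force: [0.6, 0.4, 1.0]
width: 0.085
```

```bash
python3 view.py w5
```

```text
3.85 [ 0.4376 -0.2834  0.0458]
[[-0.16   0.987  0.   ]
 [ 0.987  0.16  -0.   ]
 [-0.     0.    -1.   ]]
68.56199579972865 [ 0.43210728 -0.23983763  0.05985202] [ 0.42140609 -0.1729766   0.02656518] [ 0.29055699 -0.28423286 -0.00033561] [ 0.58210521 -0.23708711 -0.00114382]
```

Request:
send_rows:
  rot:
    - [0,0,0]
    - [0,0,0]
    - [0,0,0]
    - [0,0,0]
    - [0,0,0]
    - [0,0,0]
    - [0,0,0]
    - [0,0,0]
  dp:
    - [0,0,1]
    - [0,0,1]
    - [0,0,1]
    - [0,0,1]
    - [0,0,1]
    - [0,0,1]
    - [0,0,1]
    - [0,0,1]
  claw: [-0.6,-0.2,0.2,0.6,1,1,1,1]
  newtons: 60

```text
clock: 4.57
ee_pos: [0.4379, -0.2838, 0.0456]
tcp_rot: [2.035, 2.39, 0.0]
wrist_force: [0.2, 0.1, 7.5]
width: 0.0541
```

Request:
send_rows:
  rot:
    - [0,0,0]
    - [0,0,0]
    - [0,0,0]
    - [0,0,0]
    - [0,0,0.02]
    - [0,0,0.04]
    - [0,0,0.06]
    - [0,0,0.08]
    - [0,0,0.097]
    - [0,0,0.097]
    - [0,0,0.097]
    - [0,0,0.097]
  dp:
    - [0,0,-20]
    - [0,0,-50]
    - [0,0,-80]
    - [15,10,-110]
    - [40,27,-135]
    - [65,44,-150]
    - [92,62,-150]
    - [120,81,-150]
    - [145,98,-150]
    - [163,110,-150]
    - [168,114,-150]
    - [168,114,-150]
  claw: [1,1,1,1,1,1,1,1,1,1,1,1]

```text
clock: 5.57
ee_pos: [0.5235, -0.0983, 0.1946]
tcp_rot: [2.148, 2.293, 0.0]
wrist_force: [-0.2, -0.9, -1.1]
width: 0.0541
```

```bash
python3 view.py w6
python3 - <<'E'
from h import *
d=np.load("w6.npz");P=d["P"]
m=(abs(P[...,0]-.524)<.08)&(abs(P[...,1]+.098)<.08)&(P[...,2]>.19)&(P[...,2]<.23)
q=P[m]; print(q[:,2].min(),q[:,2].max(),np.median(q,0)); m2=m&(P[...,2]<.235)
print(cv2.minAreaRect(P[m2][:,:2].astype(np.float32)))
E
```

```text
5.5667 [ 0.5235 -0.0983  0.1946]
[[-0.065  0.998  0.   ]
 [ 0.998  0.065 -0.   ]
 [-0.     0.    -1.   ]]
68.56199579972865 [ 0.52212451 -0.05458692  0.20813498] [0.51784419 0.03141621 0.09233048] [ 0.25091949 -0.14580811 -0.00054634] [ 0.72590984 -0.08295664  0.08883455]
0.19001843874759988 0.22999850737495647 [ 0.52205727 -0.08529923  0.20729899]
((0.524249792098999, -0.09214088320732117), (0.10447418689727783, 0.10548784583806992), 51.435489654541016)
```

View pics/w6.png

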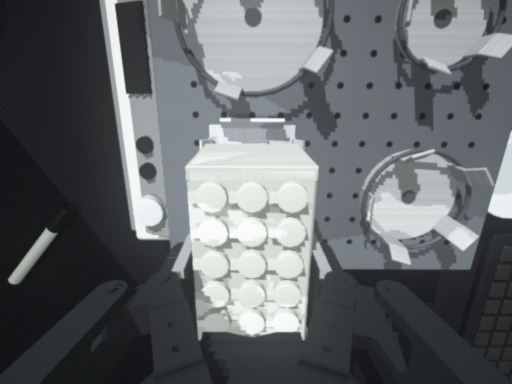

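The rack is held level at (250,240) px, aligned with the holder's far lip at (252,120). I'll check its front edge quickly and then lower it.

Run:
```python
from h import *
d=np.load("w6.npz");P=d["P"]
a=np.radians(3.44);ex=np.array([np.cos(a),np.sin(a)]);ey=np.array([-ex[1],ex[0]])
Q=P[...,:2]-[.524,-.0981]; u=Q@ex;v=Q@ey
m=(abs(u)<.05)&(v>0)&(v<.08)&(P[...,2]>.2)&(P[...,2]<.207)
print("front edge v (want .0525):",np.percentile(v[m],[95,99,100]),"u",np.percentile(u[m],[0,1,99,100]))
m=(abs(u)<.05)&(v>.02)&(v<.08)&(P[...,2]>.15)&(P[...,2]<.2); print("front face v vs z",np.polyfit(P[...,2][m&(abs(u)<.02)],v[m&(abs(u)<.02)],1))
m=(abs(u)<.07)&(abs(v)<.08)&(P[...,2]>.1)&(P[...,2]<.112)&(v>.05); print("far lip v (want tip ~.06+):",np.percentile(v[m],[1,50,99]))
```

```text
front edge v (want .0525): [0.05281874 0.05347586 0.05378754] u [-0.04167342 -0.03702523  0.03552072  0.0401523 ]
front face v vs z [-0.00112811  0.05360952]
far lip v (want tip ~.06+): [0.05740435 0.06141526 0.06438378]
```

Request:
send_rows:
  rot:
    - [0,0,0.005]
    - [0,0,0.005]
    - [0,0,0.005]
    - [0,0,0.005]
    - [0,0,0.005]
    - [0,0,0.005]
    - [0,0,0.005]
    - [0,0,0.005]
    - [0,0,0.005]
    - [0,0,0.005]
    - [0,0,0.005]
  dp:
    - [-1,0,10]
    - [-1,0,20]
    - [-1,0,30]
    - [-1,0,37]
    - [-1,0,43]
    - [-1,0,47]
    - [-1,0,50]
    - [-1,0,53]
    - [-1,0,55]
    - [-1,0,56]
    - [-1,0,56]
  claw: [1,1,1,1,1,1,1,1,1,1,1]

```text
clock: 6.53
ee_pos: [0.5232, -0.1004, 0.1383]
tcp_rot: [2.156, 2.285, 0.0]
wrist_force: [1.1, -0.8, -0.9]
width: 0.0544
```

Request:
send_rows:
  rot:
    - [0,0,0]
    - [0,0,0]
    - [0,0,0]
    - [0,0,0]
  dp:
    - [0,0,0.5]
    - [0,0,1]
    - [0,0,1]
    - [0,0,1]
  claw: [1,1,1,1]

```text
clock: 6.87
ee_pos: [0.5233, -0.1004, 0.1381]
tcp_rot: [2.156, 2.285, 0.001]
wrist_force: [-3.3, 0.5, 5.9]
width: 0.0538
```

Contact. I'll open and retreat upward.

Request:
send_rows:
  rot:
    - [0,0,0]
    - [0,0,0]
    - [0,0,0]
    - [0,0,0]
    - [0,0,0]
    - [0,0,0]
    - [0,0,0]
    - [0,0,0]
    - [0,0,0]
    - [0,0,0]
    - [0,0,0]
    - [0,0,0]
  dp:
    - [0,0,0]
    - [0,0,0]
    - [0,0,0]
    - [0,0,0]
    - [0,0,0]
    - [0,0,0]
    - [0,0,-15]
    - [0,0,-40]
    - [0,0,-70]
    - [0,0,-100]
    - [0,0,-115]
    - [0,0,-120]
  claw: [-0.2,-1,-1,-1,-1,-1,-1,-1,-1,-1,-1,-1]

```text
clock: 7.87
ee_pos: [0.5238, -0.1006, 0.2602]
tcp_rot: [2.153, 2.282, 0.003]
wrist_force: [0.2, -0.1, 0.0]
width: 0.0855
```

```bash
python3 view.py w7
python3 - <<'E'
from h import *
d=np.load("w7.npz");P=d["P"]
b=(abs(P[...,0]-.524)<.08)&(abs(P[...,1]+.098)<.09)
m=b&(P[...,2]>.143)&(P[...,2]<.158);print(m.sum(),cv2.minAreaRect(P[m][:,:2].astype(np.float32)))
h=P[...,2][m];print(np.histogram(h,8))
E
```

```text
7.8667 [ 0.5238 -0.1006  0.2602]
[[-0.058  0.998  0.004]
 [ 0.998  0.058 -0.001]
 [-0.001  0.004 -1.   ]]
68.56199579972865 [ 0.52813481 -0.10089099  0.14781112] [0.51995834 0.04348411 0.09177146] [ 0.19748419 -0.17215859 -0.00034644] [ 0.87168257 -0.13351284 -0.00100227]
7113 ((0.5231401920318604, -0.09922805428504944), (0.05508719012141228, 0.10473951697349548), 3.1591272354125977)
(array([  44,  753, 2240,  593,  229, 1545, 1583,  126]), array([0.14403696, 0.14526488, 0.14649279, 0.14772071, 0.14894862,
       0.15017654, 0.15140445, 0.15263237, 0.15386028]))
```

Request:
send_rows:
  rot:
    - [0,0,0]
    - [0,0,0.02]
    - [0,0,0.04]
    - [0,0,0.058]
    - [0,0,0.058]
    - [0,0,0.058]
    - [0,0,0.058]
    - [0,0,0.058]
    - [0,0,0.058]
    - [0,0,0.058]
    - [0,0,0.058]
  dp:
    - [-20,4,0]
    - [-50,12,0]
    - [-85,20,0]
    - [-120,28,5]
    - [-155,37,25]
    - [-190,46,45]
    - [-220,53,65]
    - [-233,56,85]
    - [-235,56,98]
    - [-235,56,100]
    - [-235,56,100]
  claw: [-1,-1,-1,-1,-1,-1,-1,-1,-1,-1,-1]

```text
clock: 8.83
ee_pos: [0.5922, -0.3308, 0.1558]
tcp_rot: [-2.219, -2.22, 0.001]
wrist_force: [0.1, 0.9, 0.3]
width: 0.0856
```

```bash
python3 view.py w8
cat > cap.py <<'E'
import sys
from h import *
n=sys.argv[1];x,y,zt=map(float,sys.argv[2:5])
P=np.load(n+".npz")["P"]
m=(np.hypot(P[...,0]-x,P[...,1]-y)<.045)&(P[...,2]>zt-.004)&(P[...,2]<zt+.004)
print("cap",m.sum(),cv2.minEnclosingCircle(P[m][:,:2].astype(np.float32)),P[m].mean(0).round(4))
E
python3 cap.py w8 .5937 -.3323 .08
python3 - <<'E'
from h import *
P=np.load("w3.npz")["P"]; print("bottle",P[270:300:5,235].round(3))
P=np.load("scene0.npz")["P"]; print("beaker",P[272:298:5,371].round(3))
E
```

```text
8.8333 [ 0.5922 -0.3308  0.1558]
[[-0.     1.    -0.002]
 [ 1.     0.     0.002]
 [ 0.002 -0.002 -1.   ]]
68.56199579972865 [ 0.5952233  -0.31850735  0.07939016] [ 0.59546053 -0.18878952 -0.00077347] [ 0.3500154  -0.34690943 -0.00058098] [ 0.83321905 -0.34324577  0.006913  ]
cap 1331 ((0.5931488275527954, -0.3325302004814148), 0.017435792833566666) [ 0.5935 -0.3313  0.0795]
bottle [[ 0.484 -0.464  0.024]
 [ 0.485 -0.464  0.039]
 [ 0.486 -0.464  0.051]
 [ 0.486 -0.468  0.06 ]
 [ 0.486 -0.473  0.065]
 [ 0.486 -0.477  0.072]]
beaker [[ 0.47   0.472  0.071]
 [ 0.466  0.475  0.046]
 [ 0.468  0.481  0.028]
 [ 0.503  0.503  0.055]
 [ 0.498  0.506  0.028]
 [ 0.493  0.508 -0.001]]
```

Request:
send_rows:
  rot:
    - [0,0,0]
    - [0,0,0]
    - [0,0,0]
    - [0,0,0]
    - [0,0,0]
    - [0,0,0]
    - [0,0,0]
    - [0,0,0]
    - [0,0,0]
    - [0,0,0]
    - [0,0,0]
    - [0,0,0]
  dp:
    - [-1,1,25]
    - [-1,1,50]
    - [-1,1,70]
    - [-1,1,79]
    - [-1,1,82]
    - [-1,1,82]
    - [-1,1,82]
    - [-1,1,82]
    - [-1,1,82]
    - [-1,1,82]
    - [-1,1,82]
    - [-1,1,82]
  claw: [-1,-1,-1,-1,-1,-0.5,0,0.5,1,1,1,1]
  newtons: 50

```text
clock: 9.88
ee_pos: [0.594, -0.3331, 0.0766]
tcp_rot: [2.22, 2.22, 0.0]
wrist_force: [-2.9, 1.0, 6.4]
width: 0.0303
```

Request:
send_rows:
  rot:
    - [0,0,0]
    - [0,0,0]
    - [0,0,0]
    - [0,0,0]
    - [0,0,0]
    - [0,0,0]
    - [0,0,0]
    - [0,0,0]
    - [0,0,0]
    - [0,0,0]
    - [0,0,0]
    - [0,0,0]
  dp:
    - [0,0,-15]
    - [0,0,-40]
    - [0,0,-70]
    - [5,0,-100]
    - [20,3,-130]
    - [45,6,-150]
    - [75,10,-160]
    - [105,15,-160]
    - [135,19,-160]
    - [165,24,-160]
    - [190,28,-160]
    - [205,30,-160]
  claw: [1,1,1,1,1,1,1,1,1,1,1,1]

```text
clock: 10.88
ee_pos: [0.6239, -0.1252, 0.2366]
tcp_rot: [2.219, 2.223, 0.001]
wrist_force: [0.4, 0.3, -0.8]
width: 0.0307
```

Request:
send_rows:
  rot:
    - [0,0,0]
    - [0,0,0]
    - [0,0,0]
    - [0,0,0]
    - [0,0,0]
    - [0,0,0]
    - [0,0,0]
    - [0,0,0]
    - [0,0,0]
  dp:
    - [20,3,0]
    - [50,7,0]
    - [80,11,0]
    - [110,16,0]
    - [140,20,0]
    - [160,23,0]
    - [167,24,0]
    - [169,24,0]
    - [169,24,0]
  claw: [1,1,1,1,1,1,1,1,1]

```text
clock: 11.63
ee_pos: [0.6477, 0.0407, 0.2356]
tcp_rot: [2.221, 2.221, -0.0]
wrist_force: [-0.2, -0.1, -0.7]
width: 0.0305
```

```bash
python3 view.py w9; python3 cap.py w9 .648 .042 .2435
```

```text
11.6333 [0.6477 0.0407 0.2356]
[[ 0.  1.  0.]
 [ 1. -0. -0.]
 [-0.  0. -1.]]
68.56199579972865 [0.65042055 0.0608335  0.18203895] [ 0.65250158  0.1998892  -0.00102917] [ 0.33818805 -0.00289154  0.00103252] [0.85943837 0.03933682 0.12014101]
cap 994 ((0.6473398208618164, 0.04725482314825058), 0.02898402512073517) [0.647  0.0454 0.2421]
```

View pics/w9.png

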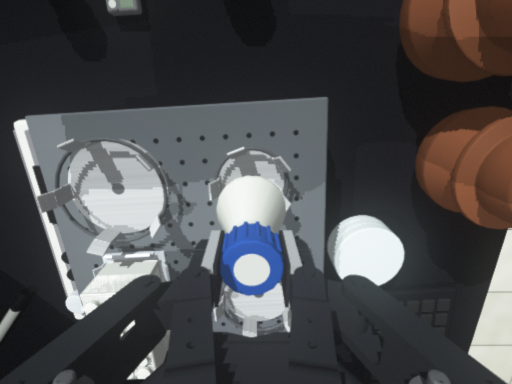

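The small flask is upright in the jaws (cap at (252,262) px), right above its clamp. Lowering.

Request:
send_rows:
  rot:
    - [0,0,0]
    - [0,0,0]
    - [0,0,0]
    - [0,0,0]
    - [0,0,0]
    - [0,0,0]
    - [0,0,0]
    - [0,0,0]
    - [0,0,0]
    - [0,0,0]
    - [0,0,0]
    - [0,0,0]
  dp:
    - [0,0,8]
    - [0,0,18]
    - [0,0,28]
    - [0,0,36]
    - [0,0,44]
    - [0,0,50]
    - [0,0,56]
    - [0,0,60]
    - [0,0,63]
    - [0,0,65]
    - [0,0,66]
    - [0,0,66]
  claw: [1,1,1,1,1,1,1,1,1,1,1,1]

```text
clock: 12.68
ee_pos: [0.6477, 0.0413, 0.1694]
tcp_rot: [2.221, 2.221, 0.0]
wrist_force: [0.3, 0.5, 0.1]
width: 0.0303
```

Request:
send_rows:
  rot:
    - [0,0,0]
    - [0,0,0]
    - [0,0,0]
  dp:
    - [0,0,0.5]
    - [0,0,1]
    - [0,0,1]
  claw: [1,1,1]

```text
clock: 12.93
ee_pos: [0.6479, 0.0413, 0.1691]
tcp_rot: [2.221, 2.221, 0.001]
wrist_force: [-2.4, 0.5, 4.7]
width: 0.0305
```

Request:
send_rows:
  rot:
    - [0,0,0]
    - [0,0,0]
    - [0,0,0]
    - [0,0,0]
    - [0,0,0]
    - [0,0,0]
    - [0,0,0]
    - [0,0,0]
    - [0,0,0]
    - [0,0,0]
    - [0,0,0]
    - [0,0,0]
  dp:
    - [0,0,0]
    - [0,0,0]
    - [0,0,0]
    - [0,0,0]
    - [0,0,0]
    - [0,0,0]
    - [0,0,-15]
    - [0,0,-40]
    - [0,0,-70]
    - [0,0,-100]
    - [0,0,-120]
    - [0,0,-125]
  claw: [0,-1,-1,-1,-1,-1,-1,-1,-1,-1,-1,-1]

```text
clock: 13.93
ee_pos: [0.6483, 0.0412, 0.2976]
tcp_rot: [2.219, 2.219, 0.007]
wrist_force: [-0.0, 0.6, 0.7]
width: 0.0853
```

```bash
python3 view.py w10; python3 cap.py w10 .648 .042 .1725
```

```text
13.9333 [0.6483 0.0412 0.2976]
[[ 0.     1.     0.006]
 [ 1.    -0.     0.   ]
 [ 0.     0.006 -1.   ]]
68.56199579972865 [0.65309382 0.03643236 0.17268558] [ 0.65575855  0.2140776  -0.00080184] [ 0.28682769 -0.02390431 -0.00071562] [0.90323237 0.02355423 0.1366564 ]
cap 913 ((0.6473573446273804, 0.04164455458521843), 0.0171666219830513) [0.6472 0.0428 0.172 ]
```

Request:
send_rows:
  rot:
    - [0,0,0]
    - [0,0,0]
    - [0,0,0]
    - [0,0,0]
    - [0,0,0]
    - [0,0,0]
    - [0,0,0]
    - [0,0,0]
    - [0,0,0]
    - [0,0,0]
    - [0,0,0]
    - [0,0,0]
  dp:
    - [15,-15,0]
    - [38,-38,0]
    - [62,-60,0]
    - [86,-82,0]
    - [110,-104,0]
    - [134,-126,0]
    - [158,-148,0]
    - [182,-170,10]
    - [206,-192,25]
    - [230,-214,40]
    - [250,-232,50]
    - [260,-240,55]
  claw: [-1,-1,-1,-1,-1,-1,-1,-1,-1,-1,-1,-1]

```text
clock: 14.98
ee_pos: [0.4048, 0.3025, 0.2354]
tcp_rot: [-2.218, -2.223, 0.006]
wrist_force: [-0.2, -0.6, -0.3]
width: 0.0855
```

Request:
send_rows:
  rot:
    - [0,0,0]
    - [0,0,0]
    - [0,0,0]
  dp:
    - [7,-6,15]
    - [9,-8,23]
    - [9,-8,23]
  claw: [-1,-1,-1]

```text
clock: 15.23
ee_pos: [0.3985, 0.3099, 0.2126]
tcp_rot: [-2.22, -2.222, 0.007]
wrist_force: [-0.2, -0.7, -0.7]
width: 0.0852
```

```bash
python3 view.py w11; python3 cap.py w11 .4 .31 .108; python3 cap.py w11 .57 .365 .138
```

```text
15.2333 [0.3985 0.3099 0.2126]
[[-0.001  1.    -0.004]
 [ 1.     0.001 -0.002]
 [-0.002 -0.004 -1.   ]]
68.56199579972865 [0.40182886 0.31168888 0.10724628] [ 0.40206632  0.46369437 -0.00190165] [ 0.10590849  0.27270636 -0.00049395] [ 0.69702581  0.27437329 -0.00113773]
cap 1640 ((0.40270236134529114, 0.30978649854660034), 0.021177172660827637) [0.4024 0.3111 0.1076]
cap 2214 ((0.572055995464325, 0.36498719453811646), 0.023838037624955177) [0.5642 0.3646 0.1374]
```

Request:
send_rows:
  rot:
    - [0,0,0]
    - [0,0,0]
    - [0,0,0]
    - [0,0,0]
    - [0,0,0]
    - [0,0,0]
    - [0,0,0]
    - [0,0,0]
    - [0,0,0]
    - [0,0,0]
    - [0,0,0]
    - [0,0,0]
  dp:
    - [0,4,25]
    - [0,4,55]
    - [0,4,85]
    - [0,4,105]
    - [0,4,112]
    - [0,4,113]
    - [0,4,113]
    - [0,4,113]
    - [0,4,113]
    - [0,4,113]
    - [0,4,113]
    - [0,4,113]
  claw: [-1,-1,-1,-1,-1,-1,-0.3,0.4,1,1,1,1]
  newtons: 60

```text
clock: 16.28
ee_pos: [0.404, 0.3106, 0.1036]
tcp_rot: [2.221, 2.221, 0.003]
wrist_force: [-2.7, 0.3, 8.1]
width: 0.0388
```

Request:
send_rows:
  rot:
    - [0,0,0]
    - [0,0,0]
    - [0,0,0]
    - [0,0,0]
    - [0,0,0]
    - [0,0,0]
    - [0,0,0]
    - [0,0,0]
    - [0,0,0]
    - [0,0,0]
    - [0,0,0]
    - [0,0,0]
  dp:
    - [0,0,-15]
    - [0,0,-40]
    - [0,0,-70]
    - [-5,3,-100]
    - [-20,13,-130]
    - [-40,25,-155]
    - [-65,41,-175]
    - [-92,58,-185]
    - [-120,76,-185]
    - [-148,93,-185]
    - [-173,109,-185]
    - [-190,120,-185]
  claw: [1,1,1,1,1,1,1,1,1,1,1,1]

```text
clock: 17.28
ee_pos: [0.5246, 0.118, 0.2878]
tcp_rot: [2.222, 2.22, 0.001]
wrist_force: [-0.0, 0.1, -1.0]
width: 0.0382
```

Request:
send_rows:
  rot:
    - [0,0,0]
    - [0,0,0]
    - [0,0,0]
    - [0,0,0]
    - [0,0,0]
    - [0,0,0]
    - [0,0,0]
    - [0,0,0]
    - [0,0,0]
    - [0,0,0]
    - [0,0,0]
  dp:
    - [-18,11,0]
    - [-44,28,0]
    - [-72,45,0]
    - [-100,63,0]
    - [-128,80,0]
    - [-156,98,0]
    - [-182,115,0]
    - [-200,126,0]
    - [-208,131,0]
    - [-210,132,0]
    - [-210,132,0]
  claw: [1,1,1,1,1,1,1,1,1,1,1]

```text
clock: 18.2
ee_pos: [0.6555, -0.0896, 0.2872]
tcp_rot: [-2.221, -2.221, 0.0]
wrist_force: [0.5, -0.3, -1.7]
width: 0.0384
```

```bash
python3 view.py w12; python3 cap.py w12 .656 -.09 .291;  python3 - <<'E'
from h import *
d=np.load("w12.npz");P=d["P"];I=d["I"].astype(int)
m=(I[...,2]>I[...,0]*1.6)&(I[...,2]>60)&(P[...,2]>.25); q=P[m];print(q.min(0),q.max(0))
E
```

```text
18.2 [ 0.6555 -0.0896  0.2872]
[[ 0.  1. -0.]
 [ 1. -0.  0.]
 [ 0. -0. -1.]]
68.56199579972865 [ 0.65823483 -0.06923056  0.23423598] [0.65852585 0.04306941 0.1719429 ] [ 0.29898752 -0.15189645 -0.00100203] [ 1.70031282 -0.414266   -0.75436122]
cap 5350 ((0.6553213000297546, -0.08313830941915512), 0.03303222358226776) [ 0.6553 -0.0872  0.2914]
[ 0.63591119 -0.11009918  0.26658774] [ 0.67468576 -0.06892471  0.29402623]
```

View pics/w12.png

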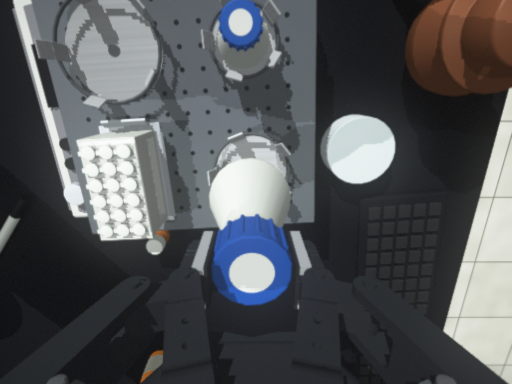

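The medium flask is upright in the jaws with its cap at (250,265) px, centred within 1 mm of the seat. The small flask (240,25) and the rack (122,185) are seated. Lowering.

Request:
send_rows:
  rot:
    - [0,0,0]
    - [0,0,0]
    - [0,0,0]
    - [0,0,0]
    - [0,0,0]
    - [0,0,0]
    - [0,0,0]
    - [0,0,0]
    - [0,0,0]
    - [0,0,0]
    - [0,0,0]
    - [0,0,0]
  dp:
    - [0,0,12]
    - [0,0,25]
    - [0,0,38]
    - [0,0,50]
    - [0,0,60]
    - [0,0,69]
    - [0,0,76]
    - [0,0,82]
    - [0,0,86]
    - [0,0,89]
    - [0,0,90]
    - [0,0,90]
  claw: [1,1,1,1,1,1,1,1,1,1,1,1]

```text
clock: 19.25
ee_pos: [0.6557, -0.0898, 0.1973]
tcp_rot: [2.221, 2.221, 0.0]
wrist_force: [0.4, -0.1, -0.4]
width: 0.0385
```

Request:
send_rows:
  rot:
    - [0,0,0]
    - [0,0,0]
    - [0,0,0]
  dp:
    - [0,0,0.5]
    - [0,0,1]
    - [0,0,1]
  claw: [1,1,1]

```text
clock: 19.5
ee_pos: [0.6557, -0.0898, 0.1965]
tcp_rot: [2.221, 2.221, 0.0]
wrist_force: [-0.1, 0.4, -1.5]
width: 0.0382
```

Request:
send_rows:
  rot:
    - [0,0,0]
    - [0,0,0]
    - [0,0,0]
  dp:
    - [0,0,0.5]
    - [0,0,1]
    - [0,0,1]
  claw: [1,1,1]

```text
clock: 19.75
ee_pos: [0.6558, -0.0898, 0.1963]
tcp_rot: [2.221, 2.221, 0.001]
wrist_force: [-2.8, 0.9, 5.5]
width: 0.0388
```

Request:
send_rows:
  rot:
    - [0,0,0]
    - [0,0,0]
    - [0,0,0]
    - [0,0,0]
    - [0,0,0]
    - [0,0,0]
    - [0,0,0]
    - [0,0,0]
    - [0,0,0]
    - [0,0,0]
    - [0,0,0]
    - [0,0,0]
  dp:
    - [0,0,0]
    - [0,0,0]
    - [0,0,0]
    - [0,0,0]
    - [0,0,0]
    - [0,0,-10]
    - [0,0,-25]
    - [0,0,-50]
    - [0,0,-80]
    - [0,0,-105]
    - [0,0,-118]
    - [0,0,-120]
  claw: [0,-1,-1,-1,-1,-1,-1,-1,-1,-1,-1,-1]

```text
clock: 20.75
ee_pos: [0.6561, -0.0898, 0.3195]
tcp_rot: [2.218, 2.218, 0.005]
wrist_force: [0.8, -0.8, 0.5]
width: 0.0851
```

```bash
python3 view.py w13; python3 cap.py w13 .656 -.09 .2005
```

```text
20.75 [ 0.6561 -0.0898  0.3195]
[[-0.     1.     0.005]
 [ 1.     0.    -0.001]
 [-0.001  0.005 -1.   ]]
68.56199579972865 [ 0.66066117 -0.09213299  0.20209047] [0.66040683 0.04978468 0.17163971] [ 0.27528286 -0.16313634 -0.00091217] [ 1.73749296 -0.4272107  -0.74908238]
cap 1474 ((0.6539961099624634, -0.09072498232126236), 0.02121814340353012) [ 0.6542 -0.0894  0.2   ]
```

Request:
send_rows:
  rot:
    - [0,0,0]
    - [0,0,0]
    - [0,0,0]
    - [0,0,0]
    - [0,0,0]
    - [0,0,0]
    - [0,0,0]
    - [0,0,0]
    - [0,0,0]
    - [0,0,0]
    - [0,0,0]
    - [0,0,0]
  dp:
    - [20,-4,0]
    - [50,-10,0]
    - [85,-16,0]
    - [120,-23,0]
    - [155,-29,0]
    - [190,-36,0]
    - [225,-43,0]
    - [260,-49,0]
    - [295,-56,0]
    - [325,-62,0]
    - [345,-65,0]
    - [355,-67,0]
  claw: [-1,-1,-1,-1,-1,-1,-1,-1,-1,-1,-1,-1]

```text
clock: 21.8
ee_pos: [0.5877, 0.2677, 0.3138]
tcp_rot: [-2.218, -2.223, 0.003]
wrist_force: [0.1, -0.1, 1.5]
width: 0.0858
```

Request:
send_rows:
  rot:
    - [0,0,0]
    - [0,0,0]
    - [0,0,0]
    - [0,0,0]
    - [0,0,0]
    - [0,0,0]
    - [0,0,0]
    - [0,0,0]
  dp:
    - [20,-4,10]
    - [45,-9,30]
    - [70,-14,50]
    - [88,-17,65]
    - [97,-18,75]
    - [100,-19,79]
    - [100,-19,80]
    - [100,-19,80]
  claw: [-1,-1,-1,-1,-1,-1,-1,-1]

```text
clock: 22.47
ee_pos: [0.5702, 0.3642, 0.2358]
tcp_rot: [2.222, 2.22, 0.001]
wrist_force: [0.7, -0.5, 1.2]
width: 0.0854
```

```bash
python3 view.py w14; python3 cap.py w14 .57 .365 .138
```

```text
22.4667 [0.5702 0.3642 0.2358]
[[ 0.001  1.     0.   ]
 [ 1.    -0.001  0.   ]
 [ 0.     0.    -1.   ]]
68.56199579972865 [0.57384077 0.36901912 0.13837429] [ 5.75279758e-01  5.23336362e-01 -2.77961173e-04] [ 0.25883686  0.32014852 -0.00117617] [ 8.90889143e-01  3.20407418e-01 -4.49334855e-04]
cap 2278 ((0.5741972923278809, 0.3659103214740753), 0.02398635447025299) [0.5742 0.3669 0.1376]
```

Request:
send_rows:
  rot:
    - [0,0,0]
    - [0,0,0]
    - [0,0,0]
    - [0,0,0]
    - [0,0,0]
    - [0,0,0]
    - [0,0,0]
    - [0,0,0]
    - [0,0,0]
    - [0,0,0]
    - [0,0,0]
    - [0,0,0]
  dp:
    - [2,4,25]
    - [2,4,55]
    - [2,4,82]
    - [2,4,100]
    - [2,4,106]
    - [2,4,107]
    - [2,4,107]
    - [2,4,107]
    - [2,4,107]
    - [2,4,107]
    - [2,4,107]
    - [2,4,107]
  claw: [-1,-1,-1,-1,-1,-1,-0.3,0.4,1,1,1,1]
  newtons: 70

```text
clock: 23.52
ee_pos: [0.5743, 0.3675, 0.1303]
tcp_rot: [2.221, 2.221, 0.005]
wrist_force: [0.3, -0.5, 6.8]
width: 0.0444
```

Request:
send_rows:
  rot:
    - [0,0,0]
    - [0,0,0]
    - [0,0,0]
    - [0,0,0]
    - [0,0,0]
    - [0,0,0]
    - [0,0,0]
    - [0,0,0]
    - [0,0,0]
    - [0,0,0]
    - [0,0,0]
    - [0,0,0]
  dp:
    - [0,0,-15]
    - [0,0,-40]
    - [0,0,-70]
    - [-5,-1,-100]
    - [-20,-4,-130]
    - [-40,-7,-145]
    - [-68,-12,-150]
    - [-98,-17,-150]
    - [-128,-22,-150]
    - [-158,-28,-150]
    - [-183,-32,-150]
    - [-200,-35,-150]
  claw: [1,1,1,1,1,1,1,1,1,1,1,1]

```text
clock: 24.52
ee_pos: [0.5382, 0.1651, 0.2789]
tcp_rot: [2.222, 2.22, 0.0]
wrist_force: [0.2, 0.0, -2.5]
width: 0.0442
```

Request:
send_rows:
  rot:
    - [0,0,0]
    - [0,0,0]
    - [0,0,0]
    - [0,0,0]
    - [0,0,0]
    - [0,0,0]
    - [0,0,0]
    - [0,0,0]
  dp:
    - [-18,-3,0]
    - [-45,-8,0]
    - [-75,-13,0]
    - [-102,-18,0]
    - [-120,-21,0]
    - [-130,-23,0]
    - [-132,-23,0]
    - [-132,-23,0]
  claw: [1,1,1,1,1,1,1,1]

```text
clock: 25.18
ee_pos: [0.5158, 0.0353, 0.2786]
tcp_rot: [2.222, 2.221, 0.001]
wrist_force: [0.5, 0.9, -2.7]
width: 0.0443
```

```bash
python3 view.py w15;  python3 - <<'E'
from h import *
d=np.load("w15.npz");P=d["P"];I=d["I"].astype(int)
m=(I[...,2]>I[...,0]*1.6)&(I[...,2]>60)&(P[...,2]>.25)&(abs(P[...,0]-.516)<.05); q=P[m];print(q.min(0),q.max(0))
E
```

```text
25.1833 [0.5158 0.0353 0.2786]
[[ 0.001  1.     0.   ]
 [ 1.    -0.001  0.   ]
 [ 0.     0.    -1.   ]]
68.56199579972865 [0.51852419 0.05619908 0.22709725] [ 0.52143228  0.20410665 -0.00135978] [ 0.16737097 -0.02368696 -0.00086704] [ 8.75145507e-01 -2.34085420e-02 -6.38283911e-04]
[0.49316735 0.01075296 0.26092779] [0.56200341 0.05809482 0.32700536]
```

View pics/w15.png

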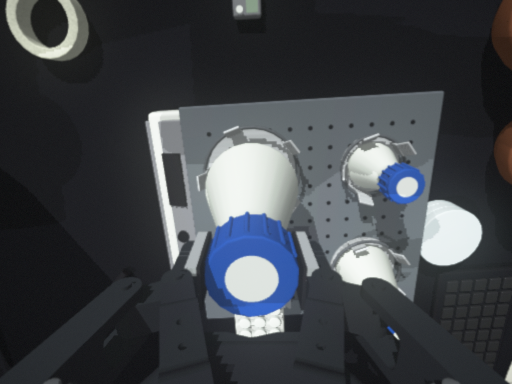

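The large flask is upright in the jaws over its clamp (cap at (252,270) px, centred within 1 mm). Lowering.

Request:
send_rows:
  rot:
    - [0,0,0]
    - [0,0,0]
    - [0,0,0]
    - [0,0,0]
    - [0,0,0]
    - [0,0,0]
    - [0,0,0]
    - [0,0,0]
    - [0,0,0]
    - [0,0,0]
    - [0,0,0]
  dp:
    - [-0.5,0,8]
    - [-0.5,0,17]
    - [-0.5,0,26]
    - [-0.5,0,34]
    - [-0.5,0,41]
    - [-0.5,0,47]
    - [-0.5,0,51]
    - [-0.5,0,53]
    - [-0.5,0,54]
    - [-0.5,0,55]
    - [-0.5,0,55]
  claw: [1,1,1,1,1,1,1,1,1,1,1]

```text
clock: 26.15
ee_pos: [0.5158, 0.0347, 0.2234]
tcp_rot: [2.221, 2.221, 0.0]
wrist_force: [-0.3, -0.5, -3.6]
width: 0.0444
```

Request:
send_rows:
  rot:
    - [0,0,0]
    - [0,0,0]
    - [0,0,0]
    - [0,0,0]
  dp:
    - [0,0,0.5]
    - [0,0,1]
    - [0,0,1.5]
    - [0,0,1.5]
  claw: [1,1,1,1]

```text
clock: 26.48
ee_pos: [0.5159, 0.0346, 0.2227]
tcp_rot: [2.221, 2.221, 0.001]
wrist_force: [-2.7, -0.6, 5.8]
width: 0.044
```

Contact at the seat height. I'll release and back off so the wrist camera can check everything.

Request:
send_rows:
  rot:
    - [0,0,0]
    - [0,0,0]
    - [0,0,0]
    - [0,0,0]
    - [0,0,0]
    - [0,0,0]
    - [0,0,0]
    - [0,0,0]
    - [0,0,0]
    - [0,0,0]
    - [0,0,0]
    - [0,0,0]
  dp:
    - [0,0,0]
    - [0,0,0]
    - [0,0,0]
    - [0,0,0]
    - [0,0,0]
    - [0,0,-10]
    - [0,0,-30]
    - [0,0,-60]
    - [0,0,-90]
    - [0,0,-120]
    - [0,0,-140]
    - [0,0,-150]
  claw: [0,-1,-1,-1,-1,-1,-1,-1,-1,-1,-1,-1]

```text
clock: 27.48
ee_pos: [0.5158, 0.0348, 0.3755]
tcp_rot: [2.219, 2.219, 0.005]
wrist_force: [-0.0, -0.4, 0.1]
width: 0.0857
```

Request:
send_rows:
  rot:
    - [0,0,0]
    - [0,0,0]
    - [0,0,0]
    - [0,0,0]
    - [0,0,0]
    - [0,0,0]
  dp:
    - [-8,15,0]
    - [-20,35,0]
    - [-30,55,0]
    - [-35,68,0]
    - [-36,70,0]
    - [-36,70,0]
  claw: [-1,-1,-1,-1,-1,-1]

```text
clock: 27.98
ee_pos: [0.5857, -0.0015, 0.3709]
tcp_rot: [-2.221, -2.22, 0.002]
wrist_force: [-0.7, 0.8, 0.2]
width: 0.0853
```

```bash
python3 view.py w16; python3 cap.py w16 .516 .034 .2305;python3 cap.py w16 .648 .042 .1725;python3 cap.py w16 .656 -.09 .2005
python3 - <<'E'
from h import *
P=np.load("w16.npz")["P"]
b=(abs(P[...,0]-.524)<.08)&(abs(P[...,1]+.098)<.09)
m=b&(P[...,2]>.143)&(P[...,2]<.158);print(m.sum(),cv2.minAreaRect(P[m][:,:2].astype(np.float32)),np.percentile(P[...,2][m],[10,90]))
E
```

```text
27.9833 [ 0.5857 -0.0015  0.3709]
[[ 0.     1.    -0.002]
 [ 1.    -0.     0.   ]
 [ 0.    -0.002 -1.   ]]
68.56199579972865 [ 0.59210284 -0.06033008  0.09143092] [0.59194334 0.18696616 0.0015334 ] [ 0.15589427 -0.09293729 -0.00026705] [ 1.70056984 -0.3542549  -0.75194876]
cap 1885 ((0.5163038372993469, 0.032498281449079514), 0.024264544248580933) [0.5165 0.0334 0.2301]
cap 662 ((0.6473142504692078, 0.041767705231904984), 0.017188750207424164) [0.6469 0.0421 0.172 ]
cap 836 ((0.6537985801696777, -0.09009256213903427), 0.020877059549093246) [ 0.6536 -0.089   0.2001]
2842 ((0.5234529376029968, -0.09943485260009766), (0.05515488609671593, 0.10625648498535156), 3.138514995574951) [0.1463444  0.15205877]
```

View pics/w16.png

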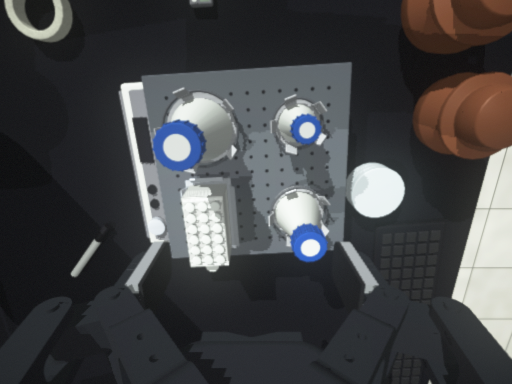

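All four are seated: caps at (178,147), (306,129) and (310,243) px, rack at (205,232). I'll check the bystanders and then hand in.

Run:
```python
from h import *
b0=np.load("scene0.npz"); P0=b0["P"]; P1=cloud(cams.camera("scene"))
for n,x,y in(("beaker",.47,.49),("bottle",.487,-.475)):
    f=lambda P:np.nanmedian(P[(np.hypot(P[...,0]-x,P[...,1]-y)<.07)&(P[...,2]>.015)&(P[...,2]<.1)],0).round(4)
    print(n,f(P0),f(P1))
print(ctrl.read_state()["joint_vel"].round(4)); print(ctrl.hand_in())
```

```text
beaker [0.4861 0.4893 0.0508] [0.4851 0.4893 0.051 ]
bottle [ 0.4883 -0.4738  0.0526] [ 0.488  -0.4743  0.0517]
[ 0.0038 -0.0132  0.0009  0.0009  0.0005 -0.0009]
the job is handed in; nothing more can be done
None
```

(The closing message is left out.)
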